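# Make up two changeover kits for the press

### The job

Make up the two changeover kits for the press from the parts standing on the bench: the brass bush, the black rubber buffer and the orange sensor go into the blue tray, the white roller and the aluminium clamp block into the red tray. Stand each part upright on the floor of a pocket of its own (any pocket of the right tray will do). Leave the steel bush and the grey roller standing where they are.

Things in the scene. Friction and masses are not known exactly. Their poses are not given: they have to be found in the camera images.
- blue_tray: Blue kit tray, fixed to the bench, 202 mm long (its x axis) and 70 mm wide (its y axis), with three open square pockets in a row along its x axis, each 62 x 62 mm inside. Walls and dividers are 4 mm thick and stand 12 mm above the bench; the pocket floors are 4 mm above the bench. Its origin is the centre of its underside, at bench height; the pocket centres lie at x = -66, 0 and +66 mm, y = 0 in its frame.
- red_tray: Red kit tray, fixed to the bench, 136 mm long (its x axis) and 70 mm wide (its y axis), with two open square pockets in a row along its x axis, each 62 x 62 mm inside. Walls and dividers are 4 mm thick and stand 12 mm above the bench; the pocket floors are 4 mm above the bench. Its origin is the centre of its underside, at bench height; the pocket centres lie at x = -33 and +33 mm, y = 0 in its frame.
- brass_bush_c (a point): Yellow brass flanged guide bush, 60 mm high: a round body 34 mm in diameter on a foot flange 44 mm in diameter and 8 mm thick, with a dark bore mark on top. It stands upright on its flange. Its point is the centre of the part, half-way up, 30 mm above the underside; its z axis points up to the top.
- buffer_c (a point): Black rubber buffer, a plain black cylinder 38 mm in diameter and 60 mm high with a thin steel plate at its foot; it hardly gives when gripped. It stands upright. Its point is the centre of the part, half-way up, 30 mm above the underside; its z axis points up to the top.
- sensor_c (a point): Orange plastic sensor housing, a rectangular block 34 x 34 mm and 60 mm high with a round black lens 18 mm across on its top; its sides lie along its x and y axes. It stands upright. Its point is the centre of the part, half-way up, 30 mm above the underside; its z axis points up to the top.
- white_roller_c (a point): White plastic conveyor roller, a plain cylinder 40 mm in diameter and 60 mm high with a small steel disc 22 mm across on its top. It stands upright. Its point is the centre of the part, half-way up, 30 mm above the underside; its z axis points up to the top.
- clamp_c (a point): Bare aluminium clamp block, 40 mm (its x axis) x 30 mm (its y axis) and 60 mm high, with two black screw heads and a thin slit on its top. It stands upright. Its point is the centre of the part, half-way up, 30 mm above the underside; its z axis points up to the top.
- steel_bush_c (a point): Silver-grey steel flanged guide bush, 60 mm high: a round body 34 mm in diameter on a foot flange 44 mm in diameter and 8 mm thick, with a dark bore mark on top. It stands upright on its flange. Same shape as the brass one; it belongs to neither kit. Its point is the centre of the part, half-way up, 30 mm above the underside; its z axis points up to the top.
- grey_roller_c (a point): Grey plastic conveyor roller, a plain cylinder 40 mm in diameter and 60 mm high with a small steel disc 22 mm across on its top. It stands upright. Same shape as the white one; it belongs to neither kit. Its point is the centre of the part, half-way up, 30 mm above the underside; its z axis points up to the top.

How it is judged:
At the end, for the whole second after the job is handed in: Each kit part stands on a pocket floor of its own tray: centre within 18 mm of the pockets' centre line and ends, 30 to 38 mm above the tray underside, upright within 0.12 rad, under 0.02 m/s. Steel bush and grey roller upright within 0.12 rad and within 20 mm of their start (x of brass_bush_c in the frame of blue_tray between -0.084 and 0.084 m and y of brass_bush_c in the frame of blue_tray between -0.018 and 0.018 m and z of brass_bush_c in the frame of blue_tray between 0.03 and 0.038 m and angle between each of brass_bush_c, buffer_c, sensor_c, white_roller_c, clamp_c, steel_bush_c, grey_roller_c's own z axis and vertical below 0.12 rad and linear speed of each of brass_bush, buffer, sensor, white_roller, clamp below 0.02 m/s and x of buffer_c in the frame of blue_tray between -0.084 and 0.084 m and y of buffer_c in the frame of blue_tray between -0.018 and 0.018 m and z of buffer_c in the frame of blue_tray between 0.03 and 0.038 m and x of sensor_c in the frame of blue_tray between -0.084 and 0.084 m and y of sensor_c in the frame of blue_tray between -0.018 and 0.018 m and z of sensor_c in the frame of blue_tray between 0.03 and 0.038 m and x of white_roller_c in the frame of red_tray between -0.051 and 0.051 m and y of white_roller_c in the frame of red_tray between -0.018 and 0.018 m and z of white_roller_c in the frame of red_tray between 0.03 and 0.038 m and x of clamp_c in the frame of red_tray between -0.051 and 0.051 m and y of clamp_c in the frame of red_tray between -0.018 and 0.018 m and z of clamp_c in the frame of red_tray between 0.03 and 0.038 m and distance of each of steel_bush_c, grey_roller_c from where it was at the start of the episode below 0.02 m); the robot touches nothing.
It fails at once if the steel bush, which belongs to neither kit, is moved more than 20 mm or knocked over (distance of steel_bush_c from where it was at the start of the episode above 0.02 m or angle between steel_bush_c's own z axis and vertical above 0.4 rad).
It fails at once if the grey roller, which belongs to neither kit, is moved more than 20 mm or knocked over (distance of grey_roller_c from where it was at the start of the episode above 0.02 m or angle between grey_roller_c's own z axis and vertical above 0.4 rad).
It also fails if it takes over 128 s, if anything falls off the work surface, if the arm or the gripper's body presses on something with over 40 N, if the wrist force passes 120 N, or if a joint passes its speed limit or range.

### The arm

A 6-joint arm with a two-finger parallel gripper is mounted at the origin on the work surface. World frame = base frame: x ahead of the robot, y to its left, z up, the work surface at z = 0. Lengths are in m, angles in rad, forces in N, time in s.
With the tool pointing down it reaches from about 0.3 to 0.775 m from the base axis. Payload 14.6 kg.
Tool frame: the origin (TCP) lies midway between the tips of the shut fingers; the grasp point (between the pads) lies 19 mm behind it (ctrl.pinch_z is the distance from the TCP to the grasp point, in m); z points along the fingers, y is the line along which they close (so a half turn about z gives the same grasp; the last joint's range is limited). The gripper opens to 94 mm and grips with 3 to 60 N. Pads are 16 mm wide; open, the fingers measure 119 mm over their backs; the gripper's body (75 mm by 177 mm) begins 78 mm behind the grasp point.
Start: joints at [-1.192, 0.3, 1.521, -0, 1.321, -0.067], TCP at [0.237, -0.496, 0.205] pointing down, gripper open.
Joint ranges: [-3.03, 3.03], [-0.79, 2.21], [0.23, 2.52], [-1.04, 4.18], [0, 3.07], [-2.55, 2.55]. Speed limits (rad/s): [2.22, 2.22, 2.57, 3.14, 3.14, 3.14].

### API

Orientations are given as [roll, pitch, yaw] about the fixed x, y, z axes, in that order (R = Rz(yaw) Ry(pitch) Rx(roll)).
In Python, from station import ctrl gives the robot as it stands.
- The arm moves only by the tool jog_arm, never from a script. Its argument "motion" is a list of rows, each a list of 7 numbers: the shift along the tool's x, y, z in m, then the turn, a rotation vector about the tool's x, y, z in rad, then the opening, from -1 (shut) to 1 (fully open). In form: [[tx, ty, tz, rx, ry, rz, gripper], ...]. A call has 1 to 5 rows; each row shifts and turns the commanded pose from where the row before left it, along the tool's axes as they then stand; what a row does not reach is not made up. A row lasts 1/10 s, in which the tool goes at most 50 mm and 8.59 degrees, less where a joint would pass 70% of its speed; a pose out of reach is approached as far as the arm can. A call is refused whole if a number of a shift passes 0.05 or a number of a turn 0.15, either way. A call with a gripper value outside its range is refused whole. The fingers move at their own pace and stop on an object; "squeeze" is the grip in N (left out, the last holds). Time passes only in rows, so rows that do not move let the fingers close. It gives the time, the measured TCP pose, the force, the opening and the grip force at its end, in the units of the state.
- ctrl.get_obs(): the state, without advancing time (a new reading comes with each control period).
- ctrl.camera(name): name is "side" or "top"; returns the picture (420x560x3 uint8, red, green, blue); there is no depth.
- ctrl.camera_model(name): a dict with "intrinsics" (3x3 intrinsics, pixels), "rvec" (rotation vector, rad) and "tvec" (3), from world to camera coordinates, as OpenCV has them. Camera axes: x right, y down, z forward; pixel columns grow to the right and rows downward; lengths in m; the calibration is good to about 2 mm. A picture is of the moment at which its call begins. camera_model takes no time and is no camera call.
- ctrl.hand_in(): hands the job in; it is judged then, once.
The state is a dict: "time_s": time; "qpos": joint angles; "joint_vel": joint speeds; "tau": joint torques, N m; "ee_pos": TCP position; "eef_rot": TCP orientation; "force": force on the tool from outside, world axes, zero at the start; "moment": the same for the moment, N m; "grip_width": finger opening in m; "grip_force": force on a finger pad.
Only numpy, scipy, OpenCV 4.12 (cv2) and the standard library are available. Lean on these libraries where they do the work, as an engineer would, in place of code of your own. Each camera call takes 0.05 s, during which the arm holds its last target. There are 200 camera calls.

## Working session

There is one attempt and no reset: what is moved stays moved. The work goes in short steps, Python scripts to look and compute and a tool call to move; the robot and the scene stay as the last step left them, time stands still between calls to the robot, and variables do not carry over. Pictures are saved under pics/ and viewed, at most 14 in all, crops included, and the job is handed in when it is done.

Besides the shell and the picture viewer there is one more tool, called by a JSON object that holds its "api" and its "payload". jog_arm: Moves the arm, as the interface text tells. Its arguments: {"type":"object","properties":{"motion":{"type":"array"},"squeeze":{"type":"number"}},"required":["motion"]}

```bash
mkdir -p pics; ls
python3 - <<'E'
from station import ctrl
import cv2
for n in("top","side"):
    cv2.imwrite(f"pics/{n}0.png",ctrl.camera(n)[:,:,::-1]); print(n,ctrl.camera_model(n))
print(ctrl.get_obs(), ctrl.pinch_z)
E
```

```text
pics
top {'intrinsics': array([[419.60316159,   0.        , 282.59231361],
       [  0.        , 419.60316159, 221.07387789],
       [  0.        ,   0.        ,   1.        ]]), 'rvec': array([ 2.14572373, -2.19380354,  0.05787746]), 'tvec': array([0.03185489, 0.5522617 , 0.98137044])}
side {'intrinsics': array([[462.0994961,   0.       , 277.0672421],
       [  0.       , 462.0994961, 213.1945582],
       [  0.       ,   0.       ,   1.       ]]), 'rvec': array([ 0.1165106 , -2.92808103,  1.08718653]), 'tvec': array([0.55318777, 0.07199114, 1.0628088 ])}
{'time_s': 0.1, 'qpos': array([-1.19160380e+00,  3.00420144e-01,  1.52150853e+00,  2.22010899e-05,
        1.32067959e+00, -6.66055649e-02]), 'joint_vel': array([-0.00160506, -0.00091454, -0.00127988, -0.00023855,  0.00143321,
        0.00099022]), 'tau': array([ 4.91164028e-04, -5.32642508e+01, -3.53284192e+01,  7.09400699e-02,
        2.34859425e-02, -6.32101501e-05]), 'ee_pos': array([ 0.237064  , -0.49603648,  0.20494497]), 'eef_rot': array([-3.14058073e+00, -8.90517558e-05,  4.45792541e-01]), 'force': array([ 0.20150439, -0.2997594 ,  0.03047637]), 'moment': array([ 0.00242797, -0.04043739,  0.00255995]), 'grip_force': 0.0, 'grip_width': 0.09419679197135522} 0.0188
```

View pics/top0.png

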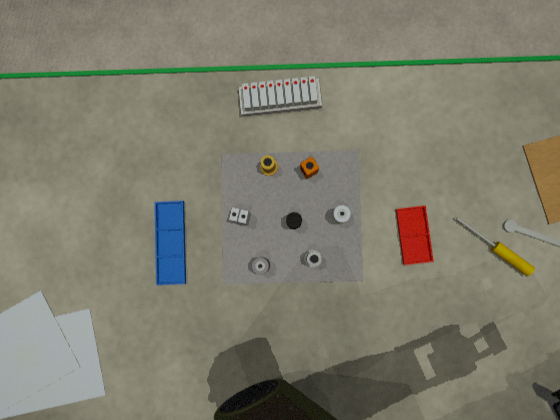

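View pics/side0.png

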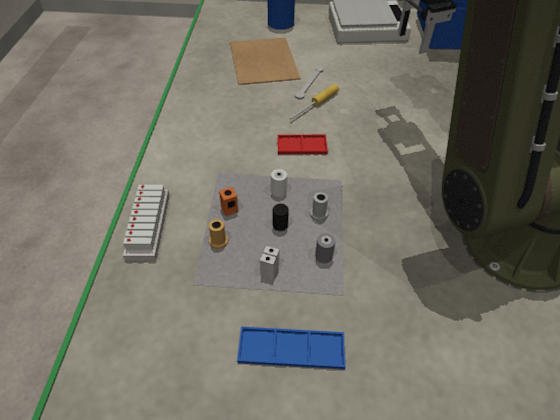

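The top view shows brass (268,164), sensor (310,167), clamp (239,215), buffer (294,220), white roller (342,214), grey roller (260,265) and steel bush (313,258). The blue tray is at (170,242) and the red at (414,235). The side view agrees. Next I'll zoom in.

```bash
cat > h.py <<'E'
from station import ctrl
import cv2, numpy as np
def ray(n,uv,z):
    m=ctrl.camera_model(n); R=cv2.Rodrigues(m["rvec"])[0]; c=-R.T@m["tvec"]
    d=R.T@np.linalg.inv(m["intrinsics"])@np.array([uv[0],uv[1],1.])
    return (c+d*(z-c[2])/d[2])
def proj(n,p):
    m=ctrl.camera_model(n)
    return cv2.projectPoints(np.array(p,float).reshape(-1,3),m["rvec"],m["tvec"],m["intrinsics"],None)[0].reshape(-1,2)
E
python3 - <<'E'
from h import *
im=cv2.imread("pics/top0.png"); c=im[145:290,215:370]
cv2.imwrite("pics/crop0.png",cv2.resize(c,None,fx=4,fy=4,interpolation=cv2.INTER_CUBIC))
hsv=cv2.cvtColor(im,cv2.COLOR_BGR2HSV)
for n,lo,hi,off in(("blue",(105,150,60),(125,255,255),np.array([150,195])),("red",(0,200,100),(6,255,255),0),("red2",(175,200,100),(180,255,255),0)):
    m=cv2.inRange(hsv,lo,hi)
    cs=max(cv2.findContours(m,cv2.RETR_EXTERNAL,cv2.CHAIN_APPROX_NONE)[0],key=cv2.contourArea)
    P=np.array([ray("top",p,0.012)[:2] for p in cs[:,0]],np.float32)
    print(n,cv2.contourArea(cs),cv2.minAreaRect(P))
E
```

```text
blue 2310.5 ((0.5086501836776733, 0.2942470610141754), (0.19922307133674622, 0.07161783427000046), 1.2042815685272217)
red 1542.0 ((0.5138586163520813, -0.29416993260383606), (0.1322154551744461, 0.06960730999708176), 5.332243919372559)
red2 0.0 ((0.45984408259391785, -0.3287910223007202), (0.0, 0.0), 0.0)
```

View pics/crop0.png

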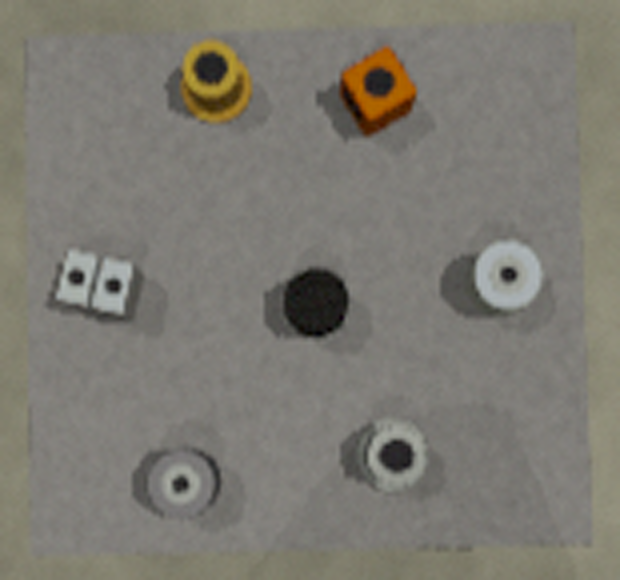

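The crop shows the top marks: brass bore (210,68), lens (379,82), clamp screws (76,276) and (113,286), buffer (316,300), white disc (508,274), grey (180,484), steel bore (397,454). I'll refine these with masks.

Run:
```python
from h import *
im=cv2.imread("pics/top0.png"); g=cv2.resize(im[145:290,215:370],None,fx=4,fy=4,interpolation=cv2.INTER_CUBIC)
hsv=cv2.cvtColor(g,cv2.COLOR_BGR2HSV)
def W(p,z=.06): return ray("top",((p[0]+.5)/4-.5+215,(p[1]+.5)/4-.5+145),z)[:2]
m=cv2.inRange(hsv[...,2],0,85); n,l,st,ce=cv2.connectedComponentsWithStats(m)
seeds=dict(brass=(210,68),sensor=(379,82),cl1=(76,276),cl2=(113,286),buffer=(316,300),white=(508,274),grey=(180,484),steel=(397,454))
for k,s in seeds.items():
    i=l[s[1],s[0]]; print(k,i and st[i],ce[i].round(1),W(ce[i]).round(4))
a,b=W((76,276)),W((113,286)); print("clamp mid",((a+b)/2),"axis deg",np.degrees(np.arctan2(*(a-b)[::-1])))
o=cv2.inRange(hsv,(5,170,185),(18,255,255)); o[:, :330]=0
c=max(cv2.findContours(o,0,1)[0],key=cv2.contourArea)
r=cv2.minAreaRect(np.array([W(p) for p in c[:,0]],np.float32)); print("orange top",r)
for v in (150,170,200): 
    w=cv2.inRange(hsv,(0,0,v),(180,60,255))
    for nme,sl in(("white",np.s_[230:320,460:560]),("clamp",np.s_[240:325,45:140])):
        q=np.zeros_like(w); q[sl]=w[sl]; P=cv2.findNonZero(q)
        if P is not None: print(v,nme,cv2.minAreaRect(np.array([W(p) for p in P[:,0]],np.float32)))
# brass ring
y=cv2.inRange(hsv,(15,120,170),(32,255,255));print("brass ring",cv2.boundingRect(cv2.findNonZero(y)))
# heights check: side view predicted
```

```text
brass [194  53  33  31 771] [210.3  67.7] [0.6896 0.0516]
sensor [365  69  29  27 615] [378.7  82. ] [ 0.6786 -0.046 ]
cl1 [ 69 270  15  14 161] [ 76.1 276.9] [0.5692 0.1314]
cl2 [106 280  14  12 143] [113.  285.4] [0.5638 0.1101]
buffer [ 266  267   84   72 4346] [310.2 304. ] [ 0.5504 -0.0033]
white [501 268  16  14 173] [508.5 274.1] [ 0.5649 -0.1174]
grey [173 477  15  15 169] [180.2 484. ] [0.4491 0.0732]
steel [379 440  35  32 838] [396.4 455.5] [ 0.4627 -0.0505]
clamp mid [0.56656522 0.12077383] axis deg 73.55304517050148Traceback (most recent call last):
  File "<stdin>", line 11, in <module>
ValueError: max() iterable argument is empty
```

Run:
```python
from h import *
im=cv2.imread("pics/top0.png"); g=cv2.resize(im[145:290,215:370],None,fx=4,fy=4,interpolation=cv2.INTER_CUBIC)
hsv=cv2.cvtColor(g,cv2.COLOR_BGR2HSV)
def W(p,z=.06): return ray("top",((p[0]+.5)/4-.5+215,(p[1]+.5)/4-.5+145),z)[:2]
print(hsv[60,388],hsv[82,405],hsv[115,375],hsv[82,350], hsv[105,395])
print("buffer",W((316,300)))
o=cv2.inRange(hsv,(3,150,205),(20,255,255)); o[:, :330]=0
for t in(160,180,200,215):
    o=cv2.inRange(hsv,(3,150,t),(20,255,255)); o[:, :330]=0
    c=max(cv2.findContours(o,0,1)[0],key=cv2.contourArea,default=None)
    if c is not None: print(t,cv2.minAreaRect(np.array([W(p) for p in c[:,0]],np.float32)))
for v in (170,200): 
    w=cv2.inRange(hsv,(0,0,v),(180,60,255))
    for nme,sl in(("white",np.s_[230:320,460:560]),("clamp",np.s_[240:325,45:140])):
        q=np.zeros_like(w); q[sl]=w[sl]; P=cv2.findNonZero(q)
        if P is not None: print(v,nme,cv2.minAreaRect(np.array([W(p) for p in P[:,0]],np.float32)))
print(proj("side",[(.6896,.0516,.06),(.6786,-.046,.06),(.5665,.1208,.06),(.551,-.006,.06),(.565,-.1174,.06),(.5087,.2942,.012),(.5139,-.2942,.012)]).round(0).tolist())
```

```text
[ 17 255 173] [ 17 255 173] [ 16 255 159] [ 17 255 171] [ 15 253 141]
buffer [ 0.55259725 -0.00672562]
160 ((0.6784229278564453, -0.045876432210206985), (0.031183023005723953, 0.031194884330034256), 30.452219009399414)
180 ((0.6756138205528259, -0.03538832068443298), (0.0005793930613435805, 0.0029382524080574512), 88.55389404296875)
170 white ((0.5650155544281006, -0.11741216480731964), (0.03492754325270653, 0.034580375999212265), 88.62007141113281)Traceback (most recent call last):
  File "<stdin>", line 16, in <module>
  File "<stdin>", line 4, in W
  File "h.py", line 4, in ray
    m=ctrl.camera_model(n); R=cv2.Rodrigues(m["rvec"])[0]; c=-R.T@m["tvec"]
ValueError: time passes only in moves, steps and waits
```

Sizes and the two views agree. The plan is to work at yaw 0, where tool x is world x, tool y is −world y and tool z is down. I'll start with the white roller at (0.565,−0.117).

{"api": "jog_arm", "payload": {"motion": [[0, 0, 0.026, 0, 0, 0.149, 1], [0, 0, 0.026, 0, 0, 0.149, 1], [0, 0, 0.026, 0, 0, 0.148, 1], [0.04, -0.045, 0, 0, 0, 0, 1], [0.04, -0.045, 0, 0, 0, 0, 1]], "squeeze": 25}}

```text
time_s: 0.6
ee_pos: [0.3034, -0.4204, 0.1261]
eef_rot: [-3.14, 0.001, -0.003]
force: [1.2, -0.6, 0.6]
grip_width: 0.0941
grip_force: 0.0
```

{"api": "jog_arm", "payload": {"motion": [[0.04, -0.045, 0, 0, 0, 0, 1], [0.04, -0.045, 0, 0, 0, 0, 1], [0.04, -0.045, 0, 0, 0, 0, 1], [0.04, -0.045, 0, 0, 0, 0, 1], [0, 0, 0, 0, 0, 0, 1]]}}

```text
time_s: 1.1
ee_pos: [0.4392, -0.2681, 0.1273]
eef_rot: [-3.141, -0.0, 0.005]
force: [-0.4, -0.6, 0.1]
grip_width: 0.0939
grip_force: 0.0
```

{"api": "jog_arm", "payload": {"motion": [[0.0315, -0.0377, 0, 0, 0, 0, 1], [0.0315, -0.0377, 0, 0, 0, 0, 1], [0.0315, -0.0377, 0, 0, 0, 0, 1], [0.0315, -0.0377, 0, 0, 0, 0, 1], [0, 0, 0, 0, 0, 0, 1]]}}

```text
time_s: 1.6
ee_pos: [0.5645, -0.1178, 0.127]
eef_rot: [-3.141, 0.0, 0.004]
force: [-0.4, -0.4, -0.4]
grip_width: 0.0939
grip_force: 0.0
```

Run:
```python
from h import *
cv2.imwrite("pics/side1.png",ctrl.camera("side")[90:310,150:420,::-1].repeat(2,0).repeat(2,1))
print(ctrl.get_obs()["ee_pos"])
```

```text
[ 0.5631379  -0.11976056  0.12676875]
```

View pics/side1.png

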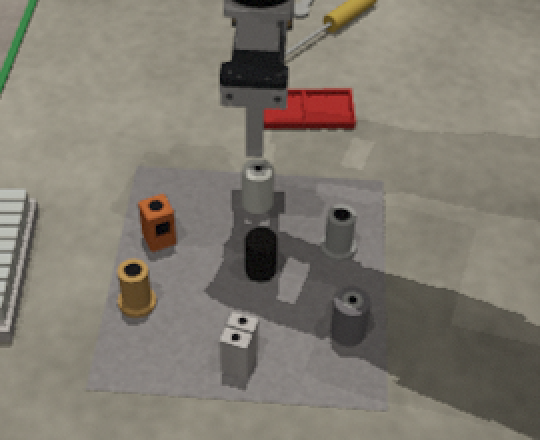

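The gripper is straight above the white roller (258,187 in this crop). Descending to grip.

{"api": "jog_arm", "payload": {"motion": [[0.001, -0.001, 0.035, 0, 0, 0, 1], [0, 0, 0.035, 0, 0, 0, 1], [0, 0, 0.03, 0, 0, 0, 1], [0, 0, 0, 0, 0, 0, -1], [0, 0, 0, 0, 0, 0, -1]]}}

```text
time_s: 2.15
ee_pos: [0.5632, -0.1214, 0.0281]
eef_rot: [3.142, 0.0, -0.001]
force: [0.0, 0.8, 0.8]
grip_width: 0.0813
grip_force: 0.0
```

{"api": "jog_arm", "payload": {"motion": [[0, 0, 0, 0, 0, 0, -1], [0, 0, 0, 0, 0, 0, -1], [0, 0, 0, 0, 0, 0, -1], [0, 0, 0, 0, 0, 0, -1], [0, 0, 0, 0, 0, 0, -1]]}}

```text
time_s: 2.65
ee_pos: [0.5637, -0.1202, 0.0278]
eef_rot: [-3.142, -0.0, -0.0]
force: [0.0, 1.2, 0.2]
grip_width: 0.0412
grip_force: 0.7
```

{"api": "jog_arm", "payload": {"motion": [[0, 0, 0, 0, 0, 0, -1], [0, 0, 0, 0, 0, 0, -1], [0, 0, 0, 0, 0, 0, -1], [0, 0, -0.01, 0, 0, 0, -1], [0, 0, -0.025, 0, 0, 0, -1]]}}

```text
time_s: 3.15
ee_pos: [0.5623, -0.1201, 0.0613]
eef_rot: [-3.141, 0.004, -0.0]
force: [-0.6, 0.2, -1.1]
grip_width: 0.0395
grip_force: 25.0
```

{"api": "jog_arm", "payload": {"motion": [[0, 0.015, -0.03, 0, 0, 0, -1], [-0.004, 0.039, 0, 0, 0, 0, -1], [-0.004, 0.039, 0, 0, 0, 0, -1], [-0.004, 0.039, 0, 0, 0, 0, -1], [-0.004, 0.039, 0, 0, 0, 0, -1]]}}

```text
time_s: 3.65
ee_pos: [0.547, -0.2929, 0.0929]
eef_rot: [3.141, 0.0, -0.0]
force: [0.2, 0.1, -1.5]
grip_width: 0.0393
grip_force: 25.0
```

{"api": "jog_arm", "payload": {"motion": [[0, 0, 0.015, 0, 0, 0, -1], [0, 0, 0, 0, 0, 0, -1]]}}

```text
time_s: 3.85
ee_pos: [0.5463, -0.2913, 0.0756]
eef_rot: [-3.14, 0.003, -0.002]
force: [-0.2, 1.0, -0.7]
grip_width: 0.0393
grip_force: 25.0
```

{"api": "jog_arm", "payload": {"motion": [[0, 0, 0.025, 0, 0, 0, -1], [0, 0, 0.015, 0, 0, 0, -1], [0, 0, 0.003, 0, 0, 0, -1], [0, 0, 0, 0, 0, 0, -1], [0, 0, 0, 0, 0, 0, 1]]}}

```text
time_s: 4.35
ee_pos: [0.5481, -0.2912, 0.0355]
eef_rot: [3.141, -0.001, 0.0]
force: [-0.1, 0.1, -0.3]
grip_width: 0.0442
grip_force: 0.0
```

{"api": "jog_arm", "payload": {"motion": [[0, 0, 0, 0, 0, 0, 1], [0, 0, 0, 0, 0, 0, 1], [0, 0, 0, 0, 0, 0, 1], [0, 0, 0, 0, 0, 0, 1], [0, 0, 0, 0, 0, 0, 1]]}}

```text
time_s: 4.85
ee_pos: [0.5475, -0.2913, 0.0345]
eef_rot: [3.142, -0.0, -0.0]
force: [0.3, -0.6, 0.1]
grip_width: 0.0841
grip_force: 0.0
```

{"api": "jog_arm", "payload": {"motion": [[0, 0, -0.03, 0, 0, 0, 1], [0, 0, -0.035, 0, 0, 0, 1], [0, 0, -0.03, 0, 0, 0, 1], [0.003, -0.046, 0, 0, 0, 0, 1], [0.002, -0.046, 0, 0, 0, 0, 1]]}}

```text
time_s: 5.35
ee_pos: [0.5526, -0.1989, 0.1303]
eef_rot: [3.141, -0.002, -0.002]
force: [0.3, 0.3, -0.1]
grip_width: 0.0939
grip_force: 0.0
```

{"api": "jog_arm", "payload": {"motion": [[0.002, -0.046, 0, 0, 0, 0, 1], [0.002, -0.046, 0, 0, 0, 0, 1], [0.002, -0.046, 0, 0, 0, 0, 1], [0.002, -0.046, 0, 0, 0, 0, 1], [0.002, -0.046, 0, 0, 0, 0, 1]]}}

```text
time_s: 5.85
ee_pos: [0.5624, 0.0325, 0.1297]
eef_rot: [-3.142, -0.0, -0.0]
force: [1.0, 0.1, -0.2]
grip_width: 0.094
grip_force: 0.0
```

{"api": "jog_arm", "payload": {"motion": [[0.002, -0.046, 0, 0, 0, 0, 1], [0.002, -0.044, 0, 0, 0, 0.126, 1], [0, 0, 0, 0, 0, 0.127, 1], [0, 0, 0, 0, 0, 0, 1], [0, 0, 0, 0, 0, 0, 1]]}}

```text
time_s: 6.35
ee_pos: [0.5666, 0.1203, 0.1294]
eef_rot: [3.141, 0.0, -0.25]
force: [0.8, 0.0, -0.2]
grip_width: 0.0942
grip_force: 0.0
```

Run:
```python
from h import *
cv2.imwrite("pics/side2.png",ctrl.camera("side")[90:310,150:420,::-1].repeat(2,0).repeat(2,1))
o=ctrl.get_obs();print(o["ee_pos"],o["eef_rot"])
```

```text
[0.56661723 0.11995567 0.12946797] [ 3.14151348e+00  3.72286128e-05 -2.50709030e-01]
```

View pics/side2.png

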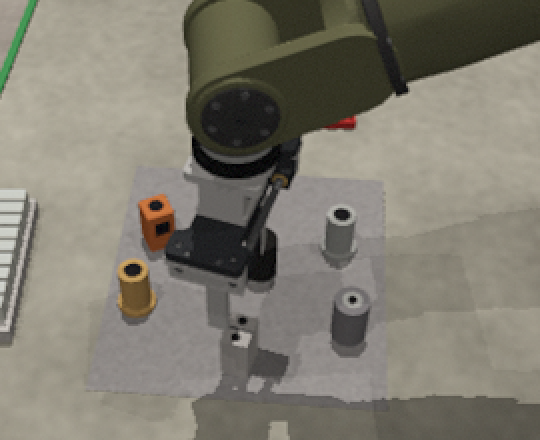

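Run:
```python
from h import *
print(((proj("side",[(.5785,.168,.129),(.5545,.0716,.129),(.5666,.12,.06)])-[150,90])*2).round())
```

```text
[[217. 328.]
 [251. 253.]
 [235. 330.]]
```

The near fingertip and the clamp top fall where the projection puts them ((217,328) and (235,330)). Going down.

{"api": "jog_arm", "payload": {"motion": [[0, 0, 0.035, 0, 0, 0, 1], [0, 0, 0.035, 0, 0, 0, 1], [0, 0, 0.032, 0, 0, 0, 1], [0, 0, 0, 0, 0, 0, 1], [0, 0, 0, 0, 0, 0, -1]]}}

```text
time_s: 6.9
ee_pos: [0.5669, 0.1201, 0.0283]
eef_rot: [-3.142, -0.0, -0.253]
force: [0.2, -0.1, 1.0]
grip_width: 0.089
grip_force: 0.0
```

{"api": "jog_arm", "payload": {"motion": [[0, 0, 0, 0, 0, 0, -1], [0, 0, 0, 0, 0, 0, -1], [0, 0, 0, 0, 0, 0, -1], [0, 0, 0, 0, 0, 0, -1], [0, 0, 0, 0, 0, 0, -1]]}}

```text
time_s: 7.4
ee_pos: [0.5667, 0.1208, 0.0278]
eef_rot: [-3.141, -0.0, -0.253]
force: [0.1, -0.1, 0.3]
grip_width: 0.0494
grip_force: 0.0
```

{"api": "jog_arm", "payload": {"motion": [[0, 0, 0, 0, 0, 0, -1], [0, 0, 0, 0, 0, 0, -1], [0, 0, 0, 0, 0, 0, -1], [0, 0, 0, 0, 0, 0, -1], [0, 0, 0, 0, 0, 0, -1]]}}

```text
time_s: 7.9
ee_pos: [0.5666, 0.1207, 0.0275]
eef_rot: [-3.142, -0.0, -0.253]
force: [-0.4, -0.1, 2.0]
grip_width: 0.0398
grip_force: 25.0
```

{"api": "jog_arm", "payload": {"motion": [[0, 0, -0.02, 0, 0, 0, -1], [0, 0, -0.035, 0, 0, 0, -1], [0, 0, -0.04, 0, 0, -0.126, -1], [0, 0, 0, 0, 0, -0.127, -1], [-0.0095, 0.0464, 0, 0, 0, 0, -1]]}}

```text
time_s: 8.4
ee_pos: [0.5578, 0.077, 0.1233]
eef_rot: [-3.141, -0.002, 0.009]
force: [1.1, -0.0, -2.5]
grip_width: 0.0397
grip_force: 25.0
```

{"api": "jog_arm", "payload": {"motion": [[-0.0095, 0.0464, 0, 0, 0, 0, -1], [-0.0095, 0.0464, 0, 0, 0, 0, -1], [-0.0095, 0.0464, 0, 0, 0, 0, -1], [-0.0095, 0.0464, 0, 0, 0, 0, -1], [-0.0095, 0.0464, 0, 0, 0, 0, -1]]}}

```text
time_s: 8.9
ee_pos: [0.5087, -0.1594, 0.1223]
eef_rot: [-3.142, 0.0, -0.0]
force: [0.4, -0.2, -1.3]
grip_width: 0.0397
grip_force: 25.0
```

{"api": "jog_arm", "payload": {"motion": [[-0.0095, 0.0464, 0, 0, 0, 0, -1], [-0.0095, 0.0464, 0, 0, 0, 0, -1], [-0.0095, 0.0464, 0, 0, 0, 0, -1], [0, 0, 0, 0, 0, 0, -1], [0, 0, 0, 0, 0, 0, -1]]}}

```text
time_s: 9.4
ee_pos: [0.4804, -0.2974, 0.1219]
eef_rot: [-3.141, 0.001, -0.002]
force: [0.3, -0.2, -1.1]
grip_width: 0.0401
grip_force: 25.0
```

{"api": "jog_arm", "payload": {"motion": [[0, 0, 0.04, 0, 0, 0, -1], [0, 0, 0.035, 0, 0, 0, -1], [0, 0, 0.014, 0, 0, 0, -1], [0, 0, 0, 0, 0, 0, -1], [0, 0, 0, 0, 0, 0, 1]]}}

```text
time_s: 9.9
ee_pos: [0.4817, -0.2965, 0.0343]
eef_rot: [3.141, -0.001, 0.001]
force: [0.3, 0.3, 0.9]
grip_width: 0.0447
grip_force: 0.0
```

{"api": "jog_arm", "payload": {"motion": [[0, 0, 0, 0, 0, 0, 1], [0, 0, 0, 0, 0, 0, 1], [0, 0, 0, 0, 0, 0, 1], [0, 0, 0, 0, 0, 0, 1], [0, 0, 0, 0, 0, 0, 1]]}}

```text
time_s: 10.4
ee_pos: [0.481, -0.2969, 0.0336]
eef_rot: [3.142, -0.0, -0.0]
force: [-0.5, 0.4, -0.1]
grip_width: 0.084
grip_force: 0.0
```

{"api": "jog_arm", "payload": {"motion": [[0, 0, -0.03, 0, 0, 0, 1], [0, 0, -0.035, 0, 0, 0, 1], [0, 0, -0.03, 0, 0, 0, 1], [0.012, -0.0484, 0, 0, 0, 0, 1], [0.012, -0.0484, 0, 0, 0, 0, 1]]}}

```text
time_s: 10.9
ee_pos: [0.5052, -0.1997, 0.1294]
eef_rot: [3.141, -0.002, -0.003]
force: [1.9, -0.0, -0.0]
grip_width: 0.0938
grip_force: 0.0
```

{"api": "jog_arm", "payload": {"motion": [[0.012, -0.0484, 0, 0, 0, 0, 1], [0.012, -0.0484, 0, 0, 0, 0, 1], [0.012, -0.0484, 0, 0, 0, 0, 1], [0.012, -0.0484, 0, 0, 0, 0, 1], [0, 0, 0, 0, 0, 0, 1]]}}

```text
time_s: 11.4
ee_pos: [0.5537, -0.0016, 0.1285]
eef_rot: [-3.141, -0.0, 0.005]
force: [-0.2, -0.7, 0.6]
grip_width: 0.0942
grip_force: 0.0
```

Run:
```python
from h import *
cv2.imwrite("pics/side3.png",ctrl.camera("side")[90:310,150:420,::-1].repeat(2,0).repeat(2,1))
o=ctrl.get_obs();print(o["ee_pos"],o["eef_rot"],((proj("side",[(.5526,-.0067,.06),(.5526,.0433,.129)])-[150,90])*2).round())
```

```text
[ 0.55326358 -0.00410138  0.12840016] [-3.14154649e+00  8.37317773e-06  3.78797141e-03] [[257. 240.]
 [254. 232.]]
```

View pics/side3.png

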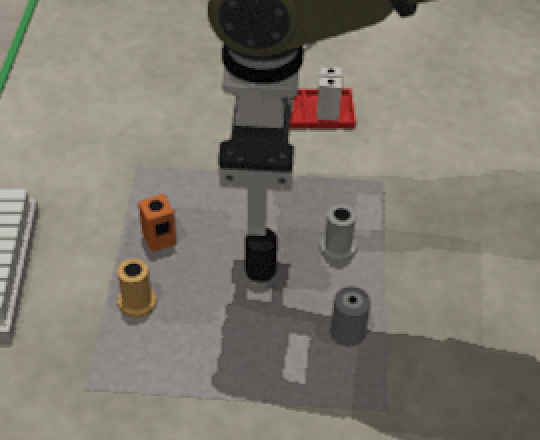

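The gripper is over the buffer (261,255), which sits about 3 mm nearer the robot than estimated. I'll correct for that on the way down. The clamp stands in the red tray.

{"api": "jog_arm", "payload": {"motion": [[-0.003, 0, 0.035, 0, 0, 0, 1], [0, 0, 0.035, 0, 0, 0, 1], [0, 0, 0.031, 0, 0, 0, 1], [0, 0, 0, 0, 0, 0, 1], [0, 0, 0, 0, 0, 0, -1]]}}

```text
time_s: 11.95
ee_pos: [0.5502, -0.0074, 0.0282]
eef_rot: [3.142, 0.0, -0.001]
force: [0.6, -0.2, -0.7]
grip_width: 0.0891
grip_force: 0.0
```

{"api": "jog_arm", "payload": {"motion": [[0, 0, 0, 0, 0, 0, -1], [0, 0, 0, 0, 0, 0, -1], [0, 0, 0, 0, 0, 0, -1], [0, 0, 0, 0, 0, 0, -1], [0, 0, 0, 0, 0, 0, -1]]}}

```text
time_s: 12.45
ee_pos: [0.5501, -0.0065, 0.0277]
eef_rot: [3.142, -0.0, -0.0]
force: [0.5, -0.1, -0.0]
grip_width: 0.0496
grip_force: 0.0
```

{"api": "jog_arm", "payload": {"motion": [[0, 0, 0, 0, 0, 0, -1], [0, 0, 0, 0, 0, 0, -1], [0, 0, 0, 0, 0, 0, -1], [0, 0, 0, 0, 0, 0, -1], [0, 0, 0, 0, 0, 0, -1]]}}

```text
time_s: 12.95
ee_pos: [0.5501, -0.0065, 0.0275]
eef_rot: [-3.142, -0.0, -0.0]
force: [-0.0, -0.2, 1.9]
grip_width: 0.0375
grip_force: 25.0
```

{"api": "jog_arm", "payload": {"motion": [[0, 0, -0.02, 0, 0, 0, -1], [0, 0, -0.035, 0, 0, 0, -1], [0, 0, -0.04, 0, 0, 0, -1], [-0.0059, -0.043, 0, 0, 0, 0, -1], [-0.0059, -0.043, 0, 0, 0, 0, -1]]}}

```text
time_s: 13.45
ee_pos: [0.5385, 0.0799, 0.1235]
eef_rot: [-3.141, -0.002, -0.003]
force: [0.2, 0.1, -1.4]
grip_width: 0.0376
grip_force: 25.0
```

{"api": "jog_arm", "payload": {"motion": [[-0.0059, -0.043, 0, 0, 0, 0, -1], [-0.0059, -0.043, 0, 0, 0, 0, -1], [-0.0059, -0.043, 0, 0, 0, 0, -1], [-0.0059, -0.043, 0, 0, 0, 0, -1], [-0.0059, -0.043, 0, 0, 0, 0, -1]]}}

```text
time_s: 13.95
ee_pos: [0.5082, 0.2962, 0.1223]
eef_rot: [3.141, 0.0, -0.0]
force: [0.9, 0.0, -0.4]
grip_width: 0.0377
grip_force: 25.0
```

{"api": "jog_arm", "payload": {"motion": [[0, 0, 0, 0, 0, 0, -1], [0, 0, 0, 0, 0, 0, -1]]}}

```text
time_s: 14.15
ee_pos: [0.5084, 0.295, 0.122]
eef_rot: [3.141, 0.001, 0.001]
force: [-0.5, -0.3, -1.6]
grip_width: 0.0376
grip_force: 25.0
```

{"api": "jog_arm", "payload": {"motion": [[0, 0, 0.04, 0, 0, 0, -1], [0, 0, 0.035, 0, 0, 0, -1], [0, 0, 0.014, 0, 0, 0, -1], [0, 0, 0, 0, 0, 0, -1], [0, 0, 0, 0, 0, 0, 1]]}}

```text
time_s: 14.65
ee_pos: [0.5095, 0.2941, 0.0343]
eef_rot: [-3.141, -0.001, -0.001]
force: [0.4, 0.1, 0.8]
grip_width: 0.0429
grip_force: 0.0
```

{"api": "jog_arm", "payload": {"motion": [[0, 0, 0, 0, 0, 0, 1], [0, 0, 0, 0, 0, 0, 1], [0, 0, 0, 0, 0, 0, 1], [0, 0, 0, 0, 0, 0, 1], [0, 0, 0, 0, 0, 0, 1]]}}

```text
time_s: 15.15
ee_pos: [0.5088, 0.2946, 0.0336]
eef_rot: [-3.142, -0.0, -0.0]
force: [-0.2, 0.4, 0.6]
grip_width: 0.0817
grip_force: 0.0
```

{"api": "jog_arm", "payload": {"motion": [[0, 0, -0.03, 0, 0, 0, 1], [0, 0, -0.035, 0, 0, 0, 1], [0, 0, -0.03, 0, 0, 0, 1], [0.0259, 0.0347, 0, 0, 0, 0, 1], [0.0259, 0.0347, 0, 0, 0, 0, 1]]}}

```text
time_s: 15.65
ee_pos: [0.5612, 0.2251, 0.1298]
eef_rot: [-3.141, -0.002, 0.002]
force: [-0.1, 0.8, -0.1]
grip_width: 0.0942
grip_force: 0.0
```

{"api": "jog_arm", "payload": {"motion": [[0.0259, 0.0347, 0, 0, 0, 0, 1], [0.0259, 0.0347, 0, 0, 0, 0, 1], [0.0259, 0.0347, 0, 0, 0, 0, 1], [0.0259, 0.0347, 0, 0, 0, 0, 1], [0.0259, 0.0347, 0, 0, 0, 0, 1]]}}

```text
time_s: 16.15
ee_pos: [0.6909, 0.05, 0.1285]
eef_rot: [-3.142, -0.0, -0.0]
force: [0.3, 1.6, 0.6]
grip_width: 0.094
grip_force: 0.0
```

{"api": "jog_arm", "payload": {"motion": [[0, 0, 0, 0, 0, 0, 1], [0, 0, 0, 0, 0, 0, 1]]}}

```text
time_s: 16.35
ee_pos: [0.69, 0.051, 0.1278]
eef_rot: [-3.141, 0.001, -0.002]
force: [-0.7, 0.9, -0.1]
grip_width: 0.094
grip_force: 0.0
```

Run:
```python
from h import *
cv2.imwrite("pics/side4.png",ctrl.camera("side")[90:390,150:420,::-1].repeat(2,0).repeat(2,1))
o=ctrl.get_obs();print(o["ee_pos"],o["eef_rot"],((proj("side",[(.6896,.0516,.06),(.6786,-.046,.06)])-[150,90])*2).round())
```

```text
[0.68970857 0.05201545 0.12812731] [-3.14142796e+00  6.63734666e-04 -1.83039303e-04] [[128. 272.]
 [152. 207.]]
```

View pics/side4.png

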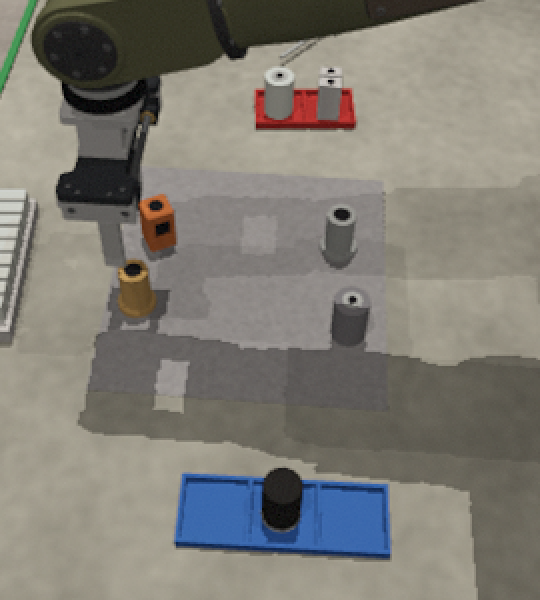

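Placed parts stand upright in their pockets. The brass bore is at (133,268) against (128,272) predicted, the same ~4 px offset as before and within calibration. I'll shift 2 mm.

{"api": "jog_arm", "payload": {"motion": [[-0.002, 0, 0.035, 0, 0, 0, 1], [0, 0, 0.035, 0, 0, 0, 1], [0, 0, 0.03, 0, 0, 0, 1], [0, 0, 0, 0, 0, 0, 1], [0, 0, 0, 0, 0, 0, -1]]}}

```text
time_s: 16.9
ee_pos: [0.6881, 0.0526, 0.0296]
eef_rot: [-3.142, -0.0, 0.001]
force: [-0.3, 0.4, 0.5]
grip_width: 0.0892
grip_force: 0.0
```

{"api": "jog_arm", "payload": {"motion": [[0, 0, 0, 0, 0, 0, -1], [0, 0, 0, 0, 0, 0, -1], [0, 0, 0, 0, 0, 0, -1], [0, 0, 0, 0, 0, 0, -1], [0, 0, 0, 0, 0, 0, -1]]}}

```text
time_s: 17.4
ee_pos: [0.6882, 0.0516, 0.0288]
eef_rot: [-3.142, -0.0, -0.0]
force: [-0.3, 0.8, 0.4]
grip_width: 0.0494
grip_force: 0.0
```

{"api": "jog_arm", "payload": {"motion": [[0, 0, 0, 0, 0, 0, -1], [0, 0, 0, 0, 0, 0, -1], [0, 0, 0, 0, 0, 0, -1], [0, 0, 0, 0, 0, 0, -1], [0, 0, 0, 0, 0, 0, -1]]}}

```text
time_s: 17.9
ee_pos: [0.6881, 0.0516, 0.0284]
eef_rot: [3.142, 0.0, -0.0]
force: [0.5, -0.3, 0.2]
grip_width: 0.0338
grip_force: 25.0
```

{"api": "jog_arm", "payload": {"motion": [[0, 0, -0.02, 0, 0, 0, -1], [0, 0, -0.035, 0, 0, 0, -1], [0, 0, -0.04, 0, 0, 0, -1], [-0.0189, -0.0407, 0, 0, 0, 0, -1], [-0.0189, -0.0407, 0, 0, 0, 0, -1]]}}

```text
time_s: 18.4
ee_pos: [0.6501, 0.1332, 0.1243]
eef_rot: [-3.141, -0.001, -0.002]
force: [1.3, 1.1, -3.3]
grip_width: 0.0333
grip_force: 25.0
```

{"api": "jog_arm", "payload": {"motion": [[-0.0189, -0.0407, 0, 0, 0, 0, -1], [-0.0189, -0.0407, 0, 0, 0, 0, -1], [-0.0189, -0.0407, 0, 0, 0, 0, -1], [-0.0189, -0.0407, 0, 0, 0, 0, -1], [0, 0, 0, 0, 0, 0, -1]]}}

```text
time_s: 18.9
ee_pos: [0.572, 0.3004, 0.1231]
eef_rot: [-3.141, 0.001, 0.005]
force: [-0.2, -0.8, -1.7]
grip_width: 0.0334
grip_force: 25.0
```

{"api": "jog_arm", "payload": {"motion": [[0, 0, 0, 0, 0, 0, -1], [0, 0, 0, 0, 0, 0, -1]]}}

```text
time_s: 19.1
ee_pos: [0.575, 0.295, 0.1231]
eef_rot: [3.141, 0.0, -0.001]
force: [0.4, -0.9, -3.2]
grip_width: 0.0333
grip_force: 25.0
```

{"api": "jog_arm", "payload": {"motion": [[0, 0, 0.04, 0, 0, 0, -1], [0, 0, 0.035, 0, 0, 0, -1], [0, 0, 0.0145, 0, 0, 0, -1], [0, 0, 0, 0, 0, 0, -1], [0, 0, 0, 0, 0, 0, 1]]}}

```text
time_s: 19.6
ee_pos: [0.5756, 0.2954, 0.0349]
eef_rot: [-3.141, -0.001, -0.001]
force: [-0.7, -0.0, 0.9]
grip_width: 0.0387
grip_force: 0.0
```

{"api": "jog_arm", "payload": {"motion": [[0, 0, 0, 0, 0, 0, 1], [0, 0, 0, 0, 0, 0, 1], [0, 0, 0, 0, 0, 0, 1], [0, 0, 0, 0, 0, 0, 1], [0, 0, 0, 0, 0, 0, 1]]}}

```text
time_s: 20.1
ee_pos: [0.5747, 0.2959, 0.0341]
eef_rot: [-3.142, -0.0, -0.0]
force: [-0.8, -0.3, 0.5]
grip_width: 0.0779
grip_force: 0.0
```

{"api": "jog_arm", "payload": {"motion": [[0, 0, -0.03, 0, 0, 0, 1], [0, 0, -0.035, 0, 0, 0, 1], [0, 0, -0.03, 0, 0, 0, 1], [0.0127, 0.0426, 0, 0, 0, 0, 1], [0.0127, 0.0426, 0, 0, 0, 0, 1]]}}

```text
time_s: 20.6
ee_pos: [0.6004, 0.2105, 0.1301]
eef_rot: [-3.141, -0.002, 0.002]
force: [0.2, 0.5, 0.5]
grip_width: 0.0939
grip_force: 0.0
```

{"api": "jog_arm", "payload": {"motion": [[0.0127, 0.0426, 0, 0, 0, 0, 1], [0.0127, 0.0426, 0, 0, 0, 0, 1], [0.0127, 0.0426, 0, 0, 0, 0, 1], [0.0127, 0.0426, 0, 0, 0, 0, 1], [0.0127, 0.0426, 0, 0, 0, 0, 1]]}}

```text
time_s: 21.1
ee_pos: [0.6638, -0.0042, 0.1291]
eef_rot: [-3.142, -0.0, -0.0]
force: [0.4, 0.1, -0.1]
grip_width: 0.0939
grip_force: 0.0
```

{"api": "jog_arm", "payload": {"motion": [[0.0127, 0.0426, 0, 0, 0, -0.133, 1], [0, 0, 0, 0, 0, -0.133, 1], [0, 0, 0, 0, 0, -0.133, 1], [0, 0, 0, 0, 0, -0.133, 1], [0, 0, 0, 0, 0, 0, 1]]}}

```text
time_s: 21.6
ee_pos: [0.6762, -0.0451, 0.1289]
eef_rot: [-3.141, 0.0, 0.534]
force: [-0.6, -0.7, -0.5]
grip_width: 0.094
grip_force: 0.0
```

{"api": "jog_arm", "payload": {"motion": [[0, 0, 0, 0, 0, 0, 1], [0, 0, 0, 0, 0, 0, 1]]}}

```text
time_s: 21.8
ee_pos: [0.6762, -0.0449, 0.129]
eef_rot: [-3.142, -0.0, 0.529]
force: [-0.9, 0.6, 0.7]
grip_width: 0.0939
grip_force: 0.0
```

Run:
```python
from h import *
cv2.imwrite("pics/side5.png",ctrl.camera("side")[90:390,150:420,::-1].repeat(2,0).repeat(2,1))
o=ctrl.get_obs();print(o["ee_pos"],o["eef_rot"])
```

```text
[ 0.67623234 -0.04491131  0.128958  ] [3.14157818e+00 1.98859681e-05 5.29489347e-01]
```

View pics/side5.png

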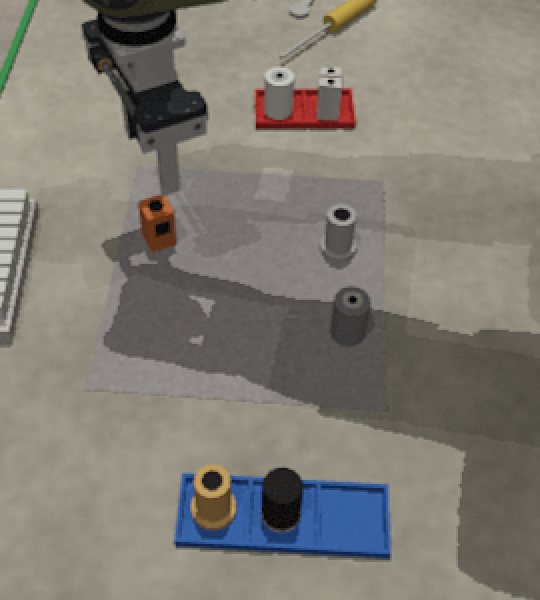

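Brass and buffer stand in their pockets, and the gripper is over the sensor (157,205). Going down.

{"api": "jog_arm", "payload": {"motion": [[0, 0, 0.035, 0, 0, 0, 1], [0, 0, 0.035, 0, 0, 0, 1], [0, 0, 0.031, 0, 0, 0, 1], [0, 0, 0, 0, 0, 0, 1], [0, 0, 0, 0, 0, 0, -1]]}}

```text
time_s: 22.35
ee_pos: [0.6765, -0.045, 0.0288]
eef_rot: [3.141, -0.0, 0.531]
force: [0.6, -0.7, 1.3]
grip_width: 0.0891
grip_force: 0.0
```

{"api": "jog_arm", "payload": {"motion": [[0, 0, 0, 0, 0, 0, -1], [0, 0, 0, 0, 0, 0, -1], [0, 0, 0, 0, 0, 0, -1], [0, 0, 0, 0, 0, 0, -1], [0, 0, 0, 0, 0, 0, -1]]}}

```text
time_s: 22.85
ee_pos: [0.6763, -0.045, 0.0283]
eef_rot: [3.141, -0.0, 0.532]
force: [0.2, -0.1, -0.3]
grip_width: 0.0495
grip_force: 0.0
```

{"api": "jog_arm", "payload": {"motion": [[0, 0, 0, 0, 0, 0, -1], [0, 0, 0, 0, 0, 0, -1], [0, 0, 0, 0, 0, 0, -1], [0, 0, 0, 0, 0, 0, -1], [0, 0, 0, 0, 0, 0, -1]]}}

```text
time_s: 23.35
ee_pos: [0.6763, -0.045, 0.0279]
eef_rot: [3.142, -0.0, 0.532]
force: [0.7, -1.1, 0.9]
grip_width: 0.0339
grip_force: 25.0
```

{"api": "jog_arm", "payload": {"motion": [[0, 0, -0.02, 0, 0, 0, -1], [0, 0, -0.035, 0, 0, 0.133, -1], [0, 0, -0.04, 0, 0, 0.133, -1], [0, 0, 0, 0, 0, 0.133, -1], [0, 0, 0, 0, 0, 0.133, -1]]}}

```text
time_s: 23.85
ee_pos: [0.6766, -0.045, 0.1243]
eef_rot: [3.141, -0.002, -0.006]
force: [-0.3, -0.7, -1.4]
grip_width: 0.0341
grip_force: 25.0
```

{"api": "jog_arm", "payload": {"motion": [[-0.026, -0.0375, 0, 0, 0, 0, -1], [-0.026, -0.0375, 0, 0, 0, 0, -1], [-0.026, -0.0375, 0, 0, 0, 0, -1], [-0.026, -0.0375, 0, 0, 0, 0, -1], [-0.026, -0.0375, 0, 0, 0, 0, -1]]}}

```text
time_s: 24.35
ee_pos: [0.5449, 0.1438, 0.1229]
eef_rot: [-3.142, 0.0, -0.0]
force: [-0.2, 0.6, -1.4]
grip_width: 0.0338
grip_force: 25.0
```

{"api": "jog_arm", "payload": {"motion": [[-0.026, -0.0375, 0, 0, 0, 0, -1], [-0.026, -0.0375, 0, 0, 0, 0, -1], [-0.026, -0.0375, 0, 0, 0, 0, -1], [-0.026, -0.0375, 0, 0, 0, 0, -1], [0, 0, 0, 0, 0, 0, -1]]}}

```text
time_s: 24.85
ee_pos: [0.4395, 0.2959, 0.123]
eef_rot: [-3.141, 0.001, 0.004]
force: [0.6, -0.6, -2.2]
grip_width: 0.0339
grip_force: 25.0
```

{"api": "jog_arm", "payload": {"motion": [[0, 0, 0, 0, 0, 0, -1], [0, 0, 0, 0, 0, 0, -1]]}}

```text
time_s: 25.05
ee_pos: [0.4428, 0.2919, 0.1229]
eef_rot: [3.141, -0.0, -0.001]
force: [0.2, -0.4, -1.5]
grip_width: 0.0339
grip_force: 25.0
```

{"api": "jog_arm", "payload": {"motion": [[0, 0, 0.04, 0, 0, 0, -1], [0, 0, 0.035, 0, 0, 0, -1], [0, 0, 0.0145, 0, 0, 0, -1], [0, 0, 0, 0, 0, 0, -1], [0, 0, 0, 0, 0, 0, 1]]}}

```text
time_s: 25.55
ee_pos: [0.4431, 0.2922, 0.0341]
eef_rot: [-3.141, -0.001, -0.001]
force: [0.7, -0.2, 0.9]
grip_width: 0.0389
grip_force: 0.0
```

{"api": "jog_arm", "payload": {"motion": [[0, 0, 0, 0, 0, 0, 1], [0, 0, 0, 0, 0, 0, 1], [0, 0, 0, 0, 0, 0, 1], [0, 0, 0, 0, 0, 0, 1], [0, 0, 0, 0, 0, 0, 1]]}}

```text
time_s: 26.05
ee_pos: [0.4423, 0.2926, 0.0336]
eef_rot: [-3.141, -0.0, -0.0]
force: [0.3, 0.0, -1.0]
grip_width: 0.0781
grip_force: 0.0
```

{"api": "jog_arm", "payload": {"motion": [[0, 0, -0.03, 0, 0, 0, 1], [0, 0, -0.04, 0, 0, 0, 1], [0, 0, -0.04, 0, 0, 0, 1], [0, -0.04, -0.02, 0, 0, 0, 1], [0, -0.04, -0.02, 0, 0, 0, 1]]}}

```text
time_s: 26.55
ee_pos: [0.4426, 0.3733, 0.1855]
eef_rot: [-3.141, -0.001, -0.002]
force: [0.3, -0.5, -0.2]
grip_width: 0.0939
grip_force: 0.0
```

{"api": "jog_arm", "payload": {"motion": [[0, -0.045, 0, 0, 0, 0, 1], [0, -0.045, 0, 0, 0, 0, 1], [0, 0, 0, 0, 0, 0, 1], [0, 0, 0, 0, 0, 0, 1]]}}

```text
time_s: 26.95
ee_pos: [0.4419, 0.4629, 0.1827]
eef_rot: [3.141, 0.001, 0.001]
force: [0.6, 0.1, 0.6]
grip_width: 0.094
grip_force: 0.0
```

Run:
```python
from h import *
a=ctrl.camera("side")[90:390,150:420,::-1];b=ctrl.camera("top")[145:295,140:440,::-1]
cv2.imwrite("pics/s6.png",a.repeat(2,0).repeat(2,1));cv2.imwrite("pics/t6.png",cv2.resize(b,None,fx=2.6,fy=2.6,interpolation=cv2.INTER_CUBIC))
```

```text
(no output)
```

View pics/s6.png

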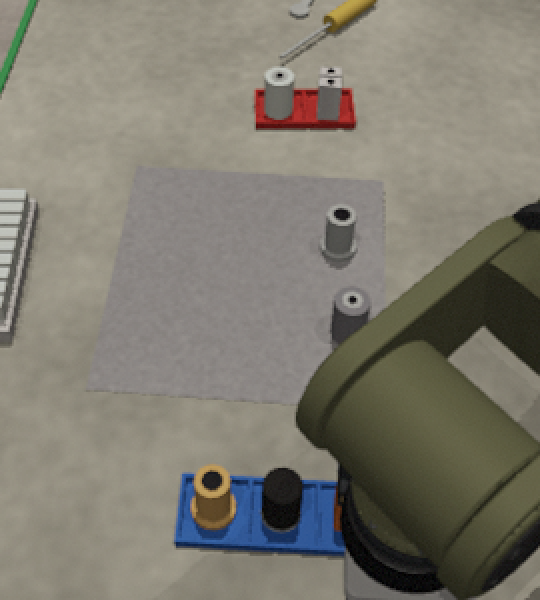

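View pics/t6.png

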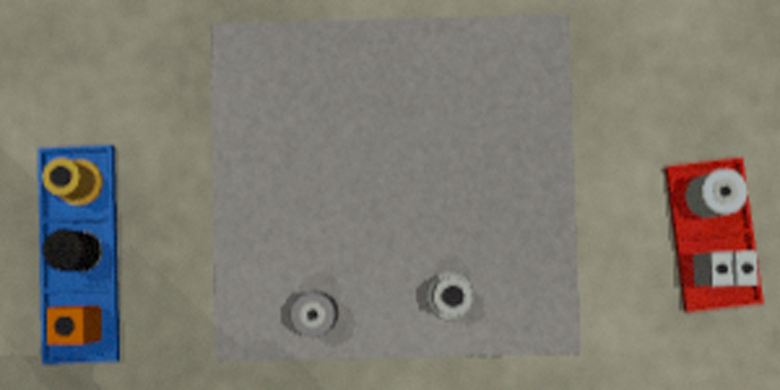

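All five parts stand upright in their own pockets: blue at (60,175), (70,250) and (65,326), red at (725,190) and (733,268). The steel bush and grey roller haven't moved, and the arm is clear.

```bash
python3 -c "
from station import ctrl
print(ctrl.hand_in())"
```

```text
the job is handed in; nothing more can be done
None
```

Both kits are made up and the job is handed in: all five parts stand upright in pockets of the right trays, and the steel bush and grey roller are where they started, going by the last pictures (the hand-in returned no verdict).

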